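# Set the bench out for brushing, blacking and scribing a ring blank

## Robot

A 7-joint arm with a two-finger parallel gripper is mounted at the origin on a cart in front of the work surface, level with it; the furniture and walls round the work are solid. World frame = base frame: x ahead of the robot, y to its left, z up, the work surface at z = 0. Lengths are in m, angles in rad, forces in N, time in s.
With the tool pointing down it reaches from about 0.425 to 0.925 m from the base axis. Payload 6.8 kg.
Tool frame: the origin (TCP) lies on the front face of the gripper's body, between the roots of the fingers; the fingertips stand 73 mm ahead of it and the grasp point (between the pads) lies 54 mm ahead of it (env.nose_length is the distance from the TCP to the fingertips, in m); z points along the fingers, y is the direction in which the jaws open and shut (so a half turn about z gives the same grasp; the last joint's range is limited). The gripper opens to 85 mm and grips with 20 to 120 N. Pads are 22 mm wide; open, the fingers measure 114 mm over their backs; the gripper's body (76 mm by 85 mm) begins 54 mm behind the grasp point. The pads swing forward as they close: fully open they stand 13 mm farther back than shut.
Start: joints at [-1.32, 0.477, 0.022, 1.555, -0.011, 1.109, -0.083], TCP at [0.237, 0.632, 0.304] pointing down, gripper open.
Joint ranges: [-2.96, 2.96], [-0.34, 2.1], [-1.41, 1.46], [0.24, 2.44], [-1.37, 4.51], [0.17, 1.92], [-2.96, 2.96]. Speed limits (rad/s): [2.39, 2.39, 3.14, 3.14, 3.14, 3.14, 3.14].

## Interface

Orientations are given as a unit quaternion [w, x, y, z].
In Python, from cell import env, kin, camera, calibration, job gives the robot as it stands. The module is installed in compiled form; this text tells all that it offers. Calls block until the motion is done:
- env.reach(position, orientation): joint-space move of the TCP to a pose.
- env.movel(position, velocity=0.15, rot=None, stop_force=None): straight line of the TCP; rot=None keeps the orientation; velocity is the mean speed in m/s. With stop_force (N) it stops when the force on the tool has changed by that much, and returns True; else False.
- env.goto_joints(angles): joint-space move.
- env.grip(opening, f_grip=None): finger opening in m; f_grip is the grip in N (None keeps the last); returns when the fingers have stopped.
- env.dwell(seconds).
- kin.inverse_kinematics(position, orientation): joint angles nearest the present ones, or None.
- env.get_state(): the state.
- camera(name): name is "side" or "top" or "wrist"; returns (picture, depth): 384x512x3 uint8, blue, green, red; 384x512 float32, m along the optical axis (not along the pixel's ray), 0 where there is no reading.
- calibration(name): a dict with "fx", "fy", "cx", "cy" (pixels), "rvec" (rotation vector, rad) and "tvec" (3), from world to camera coordinates, as OpenCV has them. Camera axes: x right, y down, z forward; pixel columns grow to the right and rows downward; lengths in m; the calibration is good to about 2 mm. The wrist camera is an equidistant fisheye: a pixel r from the principal point sees the ray r / f radians off the axis. A picture is of the moment at which its call begins: read the wrist's pose just before it. calibration takes no time and is no camera call; for the wrist camera it gives the pose at the moment of the call.
A pose or a line that the arm cannot do raises env.PlanningError and nothing moves.
- job.job_done(): hands the job in, once; it reports no verdict.
The state is a dict: "time": time; "qpos": joint angles; "joint_velocities": joint speeds; "joint_torque": joint torques, N m; "tcp_pos": TCP position; "orientation": TCP orientation; "force": force on the tool from outside, world axes, zero at the start; "torque": the same for the moment, N m; "opening": finger opening in m.
Only numpy, scipy, OpenCV 4.12 (cv2) and the standard library are available. Lean on these libraries where they do the work, as an engineer would, in place of code of your own. Each camera call takes 0.05 s, during which the arm holds its last target. There are 200 camera calls.

## Task

Set the bench out for marking the ring: the steel block squarely in the middle of its black rubber pad, and the ring flat on the middle of the block. On the tool rail, in order of use from left to right as the robot sees it, the brass brush (bristles up), marker and scriber lie centred across the rail, each pressed into its own pair of spring clips until it snaps fully home in both. Leave the tin, the red pot and the pliers where they are.

Things in the scene. Friction and masses are not known exactly. Their poses are not given: they have to be found in the camera images.
- brush: Brass brush, wooden handle 16 wide (x), 201 long (y), 13 high; bristles on top up to z = 20 at y = -98 to -52. Origin: underside, mid-length (grip there); z up. 35 g. Brush, marker and scriber lie on the bench top (z = 0) left of the board, y axes within 0.2 rad of world +x, 60 mm or more apart in shuffled order: open at most 50 mm. Belongs at rail y = +60, bristles up.
- marker: Marker pen, white round barrel 12.4 thick, black cap with flat sides 13 x 13 at the -y end, 132 long (y). Origin: underside, mid-length (grip there); y along the pen away from the cap, z up. 12 g. On the bench top beside the brush. Belongs at rail y = 0.
- scriber: Brass scriber, a round rod 8.4 thick, 145 long (y), tapering from y = -33 to its point at y = -72. Origin: underside, mid-length (grip there); y along the rod away from the point, z up; if the rod rolls, the origin turns about the rod's axis, 4.2 above it. 28 g. On the bench top beside the brush. Belongs at rail y = -60.
- bench_block: Bare steel block, 66 x 66 x 19 high, 0.62 kg. Origin: centre of the underside, z up. Flat on the bench top, either right of the board or behind the tools on the left; the ring lies at the other of these places. On the right grip its front and back faces (bench side panel to its right, yellow box 60 mm or more behind its centre), on the left its left and right faces.
- ring_blank: Grey metal ring blank lying flat, outside diameter 23, 8 high, 12 g. Origin: centre of its underside, z up. Pinch it across the outside. On the bench top (z = 0).
- block_pad: Black rubber pad 96 x 96 x 8 high, fixed on the green-topped work board, whose top is at z = 21.6 above the bench. Origin: centre of the underside; the block stands on its top, 8 above. Turned by up to 0.15 rad. Pad and rail may have changed places.
- tool_rail: Grey metal plate 104 (x) x 182 (y) x 8, fixed on the board. Origin: centre of underside; x away from robot, y left, z up; yaw to 0.15. Spring clips open upward, in pairs at x = -30 and 30, 10 wide. Tools lie along x, either way round, undersides on clip floors z = 20; mouths reach z = 46, catch 5 mm off line. Press down mid-tool, 5 to 10 N, to snap in; unpressed, tools stay over 10 too high.
- solder_tin: Flat round tin with a green lid, 63 across, 19 high, on the bench at the left. Bystander: leave it.
- pot_red: Small red pot, 41 across, 30 high, at the back left. Bystander: leave it.
- pliers_flat: Flat-nose pliers with red handles, 146 x 57 x 12, at the right. Bystander: leave them.

How it is judged:
At the end, for the whole second after the job is handed in: Block flat on the pad, within 12 mm of its centre and 0.17 rad of square; ring flat on the block within 13 mm of its centre; brush (bristles up), marker, scriber home on the floors of the left, middle, right clips, middles within 15 mm of the rail's centre line; all at rest (x of brush in the frame of tool_rail between -0.015 and 0.015 m and y of brush in the frame of tool_rail between 0.054 and 0.066 m and z of brush in the frame of tool_rail between 0.015 and 0.0235 m and angle between the y axis of each of brush, marker, scriber and the x axis of tool_rail, either way round below 0.1 rad and x of marker in the frame of tool_rail between -0.015 and 0.015 m and y of marker in the frame of tool_rail between -0.006 and 0.006 m and z of marker in the frame of tool_rail between 0.015 and 0.0235 m and x of scriber in the frame of tool_rail between -0.015 and 0.015 m and y of scriber in the frame of tool_rail between -0.068 and -0.052 m and z of scriber in the frame of tool_rail between 0.015 and 0.0265 m and angle between brush's own z axis and vertical below 0.2 rad and horizontal distance between bench_block and block_pad below 0.012 m and z of bench_block in the frame of block_pad between 0.005 and 0.011 m and angle between bench_block's own z axis and vertical below 0.08 rad and (angle between the x axis of bench_block and the x axis of block_pad, either way round below 0.17 rad or angle between the x axis of bench_block and the y axis of block_pad, either way round below 0.17 rad) and horizontal distance between ring_blank and bench_block below 0.013 m and z of ring_blank in the frame of bench_block between 0.016 and 0.022 m and angle between ring_blank's own z axis and vertical below 0.1 rad and linear speed of each of brush, marker, scriber, bench_block, ring_blank below 0.02 m/s); the robot touches nothing.
It fails at once if the green-lidded tin is moved by over 20 mm (distance of solder_tin from where it was at the start of the episode above 0.02 m).
It fails at once if the red pot is moved by over 20 mm (distance of pot_red from where it was at the start of the episode above 0.02 m).
It fails at once if the red-handled pliers is moved by over 20 mm (distance of pliers_flat from where it was at the start of the episode above 0.02 m).
It also fails if it takes over 134 s, if anything falls off the work surface, if the arm or the gripper's body presses on something with over 40 N, if the wrist force passes 120 N, or if a joint passes its speed limit or range.

## Working session

There is one attempt and no reset: what is moved stays moved. The work goes in short steps, each a Python script; the robot and the scene stay as the last script left them, time stands still between calls to the robot, and variables do not carry over. Pictures are saved under pics/ and viewed, about 12 in all and at most 16, crops included, and the job is handed in when it is done.

```bash
mkdir -p pics; ls
cat > h.py <<'E'
from cell import env, kin, camera, calibration, job
import numpy as np, cv2
from scipy.spatial.transform import Rotation as R
def quat(yaw):  # tool down, jaw (y) axis at angle yaw+90deg... tool x axis at yaw
    r=R.from_euler('z',yaw)*R.from_euler('x',np.pi)
    q=r.as_quat(); return np.array([q[3],q[0],q[1],q[2]])
def rays(c,px):
    px=np.atleast_2d(np.asarray(px,float))
    x=(px[:,0]-c['cx'])/c['fx']; y=(px[:,1]-c['cy'])/c['fy']
    return x,y
def pix2plane(name,px,z,c=None):
    c=c or calibration(name); x,y=rays(c,px)
    if name=='wrist':
        r=np.hypot(x,y); s=np.where(r>1e-9,np.sin(r)/np.maximum(r,1e-9),1)
        d=np.stack([x*s,y*s,np.cos(r)],1)
    else: d=np.stack([x,y,np.ones_like(x)],1)
    Rm=cv2.Rodrigues(np.asarray(c['rvec'],float))[0]; t=np.asarray(c['tvec'],float).ravel()
    o=-Rm.T@t; w=d@Rm
    return o+w*((z-o[2])/w[:,2])[:,None]
def cloud(name,dep,c=None):
    c=c or calibration(name); v,u=np.mgrid[:384,:512]
    x,y=rays(c,np.stack([u.ravel(),v.ravel()],1)); 
    if name=='wrist':
        r=np.hypot(x,y); k=np.where(r>1e-9,np.tan(r)/np.maximum(r,1e-9),1); x,y=x*k,y*k
    P=np.stack([x,y,np.ones_like(x)],1)*dep.reshape(-1,1)
    Rm=cv2.Rodrigues(np.asarray(c['rvec'],float))[0]; t=np.asarray(c['tvec'],float).ravel()
    return ((P-t)@Rm).reshape(384,512,3)
E
python3 - <<'E'
from h import *
for n in ['top','side']:
    c=calibration(n); print(n,{k:np.round(v,3).tolist() for k,v in c.items()})
    p,d=camera(n); cv2.imwrite(f'pics/{n}0.png',p); np.save(f'pics/{n}0.npy',d); print((d>0).mean())
c=calibration('wrist');print({k:np.round(v,3).tolist() for k,v in c.items()})
print(env.get_state(),env.nose_length)
a=cv2.imread('pics/top0.png');cv2.imwrite('pics/t0b.png',cv2.resize(a,(800,600)))
E
```

```text
pics
top {'fx': 409.666, 'fy': 409.666, 'cx': 252.272, 'cy': 192.272, 'rvec': [2.23, -2.166, 0.082], 'tvec': [-0.023, 0.578, 1.246]}
0.9958699544270834
side {'fx': 405.696, 'fy': 405.696, 'cx': 251.345, 'cy': 185.984, 'rvec': [0.118, -2.565, 1.706], 'tvec': [0.582, 0.061, 1.207]}
0.877471923828125
{'fx': 297.319, 'fy': 297.319, 'cx': 257.535, 'cy': 189.195, 'rvec': [-2.386, -1.654, -0.23], 'tvec': [-0.673, -0.035, 0.379]}
{'time': 0.1, 'qpos': array([-1.32010833,  0.47773799,  0.02233273,  1.55634608, -0.01148514,
        1.10931745, -0.08312548]), 'joint_velocities': array([-0.00132567, -0.00188175, -0.00031882, -0.00103937,  0.00037434,
       -0.00052359, -0.00094916]), 'joint_torque': array([ 4.38737581e-03, -5.97753775e+01,  1.61387376e+00, -2.81953239e+01,
        1.28676061e-02,  4.97130502e-03,  1.29593752e-05]), 'tcp_pos': array([0.23687295, 0.63162773, 0.30301162]), 'orientation': array([-8.46513089e-05,  1.78428317e-01,  9.83952554e-01, -8.36094618e-04]), 'force': array([-0.01000529,  0.12947097, -0.45384949]), 'torque': array([0.0054819 , 0.04760707, 0.02330917]), 'opening': 0.08558281929116114} 0.0726
```

View pics/t0b.png

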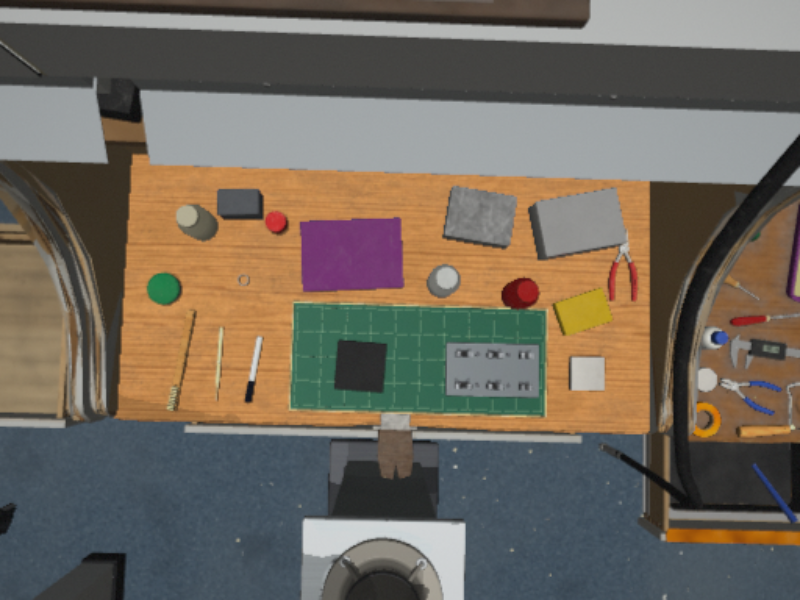

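View pics/side0.png

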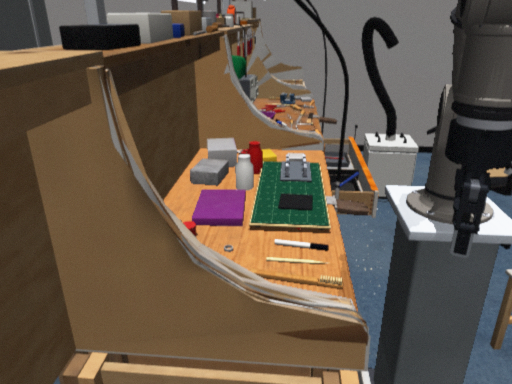

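The top view shows brush, scriber and marker on the left at (180,360), (220,362), (255,368), in the 800-wide picture. The ring is at (243,280), the pad at (360,366), the rail at (492,370) and the block at (587,373). The side view agrees with this. Next I'll get coarse coordinates and measure the tools from the wrist camera.

Run:
```python
from h import *
P={'brush':(180,360,.01),'scr':(220,362,.004),'mark':(255,368,.006),'ring':(243,280,.008),'pad':(360,366,.03),'rail':(492,370,.03),'block':(587,373,.019),'tin':(163,289,.019),'pot':(276,222,.03),'yel':(583,311,.03),'redjar':(520,293,.05),'bushtop':(191,312,.01),'brushbot':(173,408,.01),'corner':(118,416,0),'cornR':(650,430,0),'whitejar':(444,278,.05)}
for k,(u,v,z) in P.items(): print(k,pix2plane('top',[(u*.64,v*.64)],z)[0].round(3))
c=calibration('wrist'); Rm=cv2.Rodrigues(np.array(c['rvec']))[0]; o=-Rm.T@np.array(c['tvec'])
s=env.get_state(); q=s['orientation']; T=R.from_quat([q[1],q[2],q[3],q[0]]).as_matrix()
print('cam in tool',T.T@(o-s['tcp_pos']), (Rm@T).round(2))
dep=np.load('pics/top0.npy'); W=cloud('top',dep)
for n in ['tin','redjar','yel','whitejar','block','rail','pad']: print(n,W[int(P[n][1]*.64),int(P[n][0]*.64)].round(3))
# look above tools
for yaw in [0,np.pi,np.pi/2,-np.pi/2]:
    print(yaw,kin.inverse_kinematics([.5,.37,.35],quat(yaw)))
```

```text
brush [0.45  0.411 0.01 ]
scr [0.448 0.334 0.004]
mark [0.438 0.264 0.006]
ring [0.611 0.295 0.008]
pad [0.449 0.057 0.03 ]
rail [ 0.448 -0.2    0.03 ]
block [ 0.447 -0.389  0.019]
tin [0.588 0.448 0.019]
pot [0.725 0.23  0.03 ]
yel [ 0.568 -0.377  0.03 ]
redjar [ 0.598 -0.248  0.05 ]
bushtop [0.544 0.394 0.01 ]
brushbot [0.356 0.42  0.01 ]
corner [0.336 0.53  0.   ]
cornR [ 0.337 -0.522  0.   ]
whitejar [ 0.623 -0.1    0.05 ]
cam in tool [ 0.07053378 -0.00073822 -0.07029539] [[ 0.    1.    0.  ]
 [-0.96  0.   -0.27]
 [-0.27 -0.    0.96]]
tin [0.591 0.449 0.019]
redjar [ 0.595 -0.233  0.111]
yel [ 0.568 -0.375  0.034]
whitejar [ 0.62  -0.095  0.107]
block [ 0.449 -0.387  0.02 ]
rail [ 0.45  -0.198  0.029]
pad [0.449 0.058 0.03 ]
0 [-1.24640234  0.41107205  0.69504386  1.67038026 -0.2824991   1.16308019
 -2.04996549]
3.141592653589793 [-0.77938747  0.35120886  0.05522554  1.63855749 -0.02078392  1.15239906
  0.85171498]
1.5707963267948966 [-1.02201683  0.36359459  0.37753668  1.65583382 -0.14414751  1.14968121
 -0.60781295]
-1.5707963267948966 [-0.55942281  0.36433195 -0.23445153  1.62235067  0.09019629  1.16552796
  2.32695818]
```

Run:
```python
from h import *
env.movel([.30,.5,.36],velocity=.25)
def look(pos,yaw,n):
    env.reach(pos,quat(yaw)); env.dwell(.2)
    c=calibration('wrist'); p,d=camera('wrist'); cv2.imwrite(f'pics/{n}.png',p); np.savez(f'pics/{n}.npz',p=p,d=d,**c)
    s=env.get_state(); print(n,s['time'],s['tcp_pos'],s['qpos'].round(2),s['force'].round(2),(d>0).mean())
look([.49,-.23,.33],np.pi/2,'wr')
look([.47,.06,.30],np.pi/2,'wp')
look([.48,.34,.30],np.pi,'wt')
a=np.hstack([cv2.imread(f'pics/{n}.png') for n in ['wr','wt']]); cv2.imwrite('pics/w1.png',cv2.resize(a,(800,300)))
```

```text
wr 3.7917 [ 0.49017798 -0.22969415  0.32996665] [-0.51  0.37  1.07  1.89 -0.37  1.09  0.71] [-0.98 -0.58  0.39] 0.9874165852864584
wp 5.1667 [0.470295   0.05890872 0.30017042] [-1.25  0.28  1.19  2.07 -0.32  0.99  0.11] [-1.06  0.21  0.27] 0.987396240234375
wt 6.5 [0.48040556 0.33890297 0.30019673] [-1.26  0.4   0.71  1.81 -0.3   1.04  1.13] [-0.01  1.32 -0.07] 0.9875895182291666
```

View pics/w1.png

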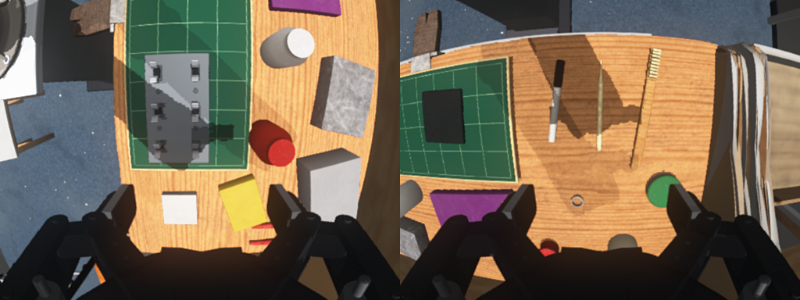

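The wrist view of the tools (right half) shows marker, scriber and brush from left to right, upside down because of the yaw. The ring is at (577,200). In the left half the rail is at (180,105) and the block at (180,208). Now I'll segment by height and colour.

```bash
cat >> h.py <<'E'
def load(n):
    f=np.load(f'pics/{n}.npz'); c={k:f[k] for k in ['fx','fy','cx','cy','rvec','tvec']}; c={k:(float(v) if v.ndim==0 else v) for k,v in c.items()}
    return f['p'],f['d'],c,cloud('wrist',f['d'],c)
def blobs(mask,amin):
    n,L,st,ce=cv2.connectedComponentsWithStats(cv2.morphologyEx(mask.astype(np.uint8),cv2.MORPH_CLOSE,np.ones((3,3))))
    return [L==i for i in range(1,n) if st[i,4]>=amin]
def rect(P):
    (cx,cy),(w,h),a=cv2.minAreaRect((P[:,:2]*1000).astype(np.float32))
    if w<h: w,h,a=h,w,a+90
    return np.round([cx/1000,cy/1000],4),round(w,1),round(h,1),round((np.radians(a)+np.pi/2)%np.pi-np.pi/2,3)
E
python3 - <<'E'
from h import *
def pr(W,m,tag,z0,z1,box,amin=30):
    B=(W[...,2]>z0)&(W[...,2]<z1)&(W[...,0]>box[0])&(W[...,0]<box[1])&(W[...,1]>box[2])&(W[...,1]<box[3])&m
    for b in blobs(B,amin): 
        print(tag,b.sum(),*rect(W[b]),'z',np.percentile(W[b][:,2],[5,50,95]).round(4))
p,d,c,W=load('wt'); al=np.ones(d.shape,bool)
fl=(W[...,0]>.4)&(W[...,0]<.5)&(W[...,1]>.28)&(W[...,1]<.31); print('bench z',np.percentile(W[fl][:,2],[5,50,95]).round(4))
pr(W,al,'tool',.0045,.03,(.33,.65,.2,.5))
g=p.mean(2)
p,d,c,W=load('wr')
pr(W,al,'block',.012,.025,(.38,.52,-.45,-.33))
pr(W,al,'rail',.026,.034,(.33,.56,-.33,-.07),200)
pr(W,al,'clips',.042,.08,(.33,.56,-.33,-.07),8)
p,d,c,W=load('wp')
pr(W,p.max(2)<60,'padblack',.02,.04,(.35,.56,-.03,.14),100)
pr(W,al,'padz',.0265,.04,(.37,.56,-.03,.14),100)
pr(W,al,'rail',.026,.034,(.33,.56,-.33,-.07),200)
p,d=camera('top');W=cloud('top',np.load('pics/top0.npy'))
p=cv2.imread('pics/top0.png')
pr(W,al,'top padz',.0265,.04,(.37,.56,-.03,.14),100)
pr(W,p.max(2)<60,'top padblack',.02,.04,(.35,.56,-.03,.14),100)
pr(W,al,'top block',.012,.025,(.38,.52,-.45,-.33))
pr(W,al,'top rail',.026,.034,(.33,.56,-.33,-.07),200)
E
```

```text
bench z [-2.000e-04  2.925e-01  3.308e-01]
tool 2092 [0.4448 0.3757] 199.8 85.6 -0.174 z [0.0086 0.0131 0.0206]
tool 1082 [0.4337 0.2694] 124.6 76.1 -0.689 z [0.008  0.0118 0.0142]
tool 668 [0.4461 0.3359] 145.2 8.4 -0.031 z [0.0052 0.0078 0.0095]
tool 1150 [0.5204 0.3899] 236.0 62.5 0.694 z [0.0085 0.0185 0.0198]
tool 86 [0.6134 0.2945] 21.7 21.5 0.13 z [0.005  0.0074 0.009 ]
block 1715 [ 0.4503 -0.2929] 268.1 67.9 1.533 z [0.0173 0.0192 0.0206]
rail 10065 [ 0.4494 -0.2021] 181.5 105.5 -1.568 z [0.0286 0.0299 0.0317]
clips 222 [ 0.4795 -0.1419] 29.2 9.2 -1.57 z [0.0412 0.0631 0.0687]
clips 235 [ 0.4194 -0.1423] 29.6 11.4 -1.541 z [0.0407 0.0619 0.0684]
clips 207 [ 0.4794 -0.2015] 27.5 9.3 1.57 z [0.0411 0.0637 0.0683]
clips 216 [ 0.4458 -0.1798] 91.8 25.9 0.7 z [0.0412 0.0623 0.0681]
clips 166 [ 0.448  -0.2138] 134.0 18.6 1.053 z [0.0421 0.0591 0.0639]
clips 158 [ 0.4821 -0.2164] 112.9 10.1 1.533 z [0.042  0.0599 0.0637]
padblack 7254 [0.4336 0.0496] 154.7 120.7 0.367 z [0.0213 0.0296 0.0311]
padz 6370 [0.4504 0.0681] 121.8 96.7 1.521 z [0.0285 0.0299 0.0312]
rail 2039 [ 0.4455 -0.022 ] 298.5 103.8 -1.539 z [0.0281 0.0299 0.0319]
top padz 1000 [0.4485 0.0533] 106.9 106.0 0.026 z [0.025  0.029  0.0335]
top padblack 962 [0.4542 0.0572] 102.5 93.9 -0.053 z [0.0252 0.0291 0.0336]
top block 458 [ 0.4572 -0.2054] 438.2 66.3 1.512 z [0.0134 0.0177 0.0221]
top rail 1891 [ 0.449  -0.1446] 308.7 121.3 -1.544 z [0.0248 0.0289 0.0335]
```

```bash
sed -i 's/return \[L==i for i in/return [(L==i)\&mask for i in/' h.py
cat >> h.py <<'E'
def pr(W,m,tag,z0,z1,box,amin=30):
    B=(W[...,2]>z0)&(W[...,2]<z1)&(W[...,0]>box[0])&(W[...,0]<box[1])&(W[...,1]>box[2])&(W[...,1]<box[3])&m
    for b in blobs(B,amin): print(tag,b.sum(),*rect(W[b]),'z',np.percentile(W[b][:,2],[5,50,95]).round(4))
E
python3 - <<'E'
from h import *
p,d,c,W=load('wt'); al=np.ones(d.shape,bool)
pr(W,al,'tool',.0045,.025,(.33,.65,.2,.5))
p,d,c,W=load('wr')
pr(W,al,'block',.015,.025,(.38,.52,-.45,-.33))
pr(W,al,'rail',.026,.034,(.33,.56,-.33,-.07),200)
pr(W,al,'clips',.042,.08,(.33,.56,-.33,-.07),30)
p,d,c,W=load('wp')
pr(W,p.max(2)<60,'padblack',.026,.04,(.35,.56,-.03,.14),100)
pr(W,al,'padz',.0265,.04,(.37,.56,-.03,.14),100)
E
```

```text
tool 2072 [0.4506 0.4082] 199.9 17.1 -0.149 z [0.0088 0.0131 0.0205]
tool 1077 [0.4365 0.2658] 132.0 13.8 -0.15 z [0.0081 0.0118 0.0142]
tool 659 [0.4461 0.3359] 145.2 8.4 -0.031 z [0.0053 0.0078 0.0095]
tool 1145 [0.5874 0.4415] 63.8 48.0 -0.403 z [0.0086 0.0185 0.0198]
tool 84 [0.6134 0.2945] 21.7 21.5 0.13 z [0.0052 0.0074 0.009 ]
block 1668 [ 0.4468 -0.3921] 66.7 66.4 -1.563 z [0.0178 0.0193 0.0206]
rail 9914 [ 0.4497 -0.2021] 181.5 104.5 1.569 z [0.0286 0.0299 0.0315]
clips 186 [ 0.4795 -0.1419] 29.2 9.2 -1.57 z [0.0423 0.0644 0.0688]
clips 195 [ 0.4199 -0.1423] 29.6 10.5 -1.546 z [0.0422 0.0629 0.0686]
clips 174 [ 0.4794 -0.2015] 27.5 9.3 1.57 z [0.0424 0.0645 0.0685]
clips 181 [ 0.4197 -0.2014] 26.7 10.9 1.544 z [0.0423 0.0636 0.0681]
clips 157 [ 0.4205 -0.2627] 22.8 10.4 -1.558 z [0.0426 0.0594 0.0638]
clips 148 [ 0.4801 -0.2619] 21.7 9.8 1.57 z [0.0438 0.06   0.0637]
padblack 5392 [0.4496 0.055 ] 96.1 95.7 -0.05 z [0.0286 0.0299 0.0311]
padz 6325 [0.4494 0.0552] 96.6 96.3 -0.058 z [0.0285 0.0299 0.0311]
```

```bash
cat >> h.py <<'E'
RAIL=np.array([.4497,-.2020]); FLOOR=.0416
def st(tag):
    s=env.get_state(); print(tag,'t',round(s['time'],2),'tcp',s['tcp_pos'].round(4),'F',s['force'].round(1),'open',round(s['opening'],4))
    return s
def down(z,v=.1,stop=None):
    p=env.get_state()['tcp_pos'].copy(); p[2]=z
    return env.movel(p,velocity=v,stop_force=stop)
def tool(xy,ang,ry,zg,h,pre=.045,f=40):
    yaw=np.pi+ang
    env.grip(pre,f)
    env.reach([*xy,.16],quat(yaw)); env.movel([*xy,zg],velocity=.12,stop_force=15); st('at')
    env.grip(0,f); st('gripped')
    down(.20,.2)
    T=[RAIL[0],RAIL[1]+ry]
    env.reach([*T,.20],quat(np.pi)); st('above')
    env.movel([*T,zg+FLOOR+.03],velocity=.12)
    hit=env.movel([*T,zg+FLOOR-.001],velocity=.03,stop_force=16); st(f'pressed {hit}')
    env.grip(.03); down(.16,.15)
    env.grip(0)
    env.movel([*T,FLOOR+h+.0726+.02],velocity=.15)
    hit=env.movel([*T,FLOOR+h+.0726-.004],velocity=.03,stop_force=9); s=st(f'top press {hit}')
    print('tool top above floor+h:',s['tcp_pos'][2]-.0726-FLOOR-h)
    down(.2,.2)
E
python3 - <<'E'
from h import *
tool((.4365,.2658),-.15,0,.0751,.0126)
c=calibration('wrist');p,d=camera('wrist');cv2.imwrite('pics/m1.png',p)
E
```

```text
at t 8.58 tcp [0.437  0.2661 0.0757] F [-0.   0.7 -0.9] open 0.0448
gripped t 8.98 tcp [0.4368 0.2661 0.0758] F [-1.2 -0.2  5.4] open 0.0105
above t 11.47 tcp [ 0.4501 -0.2011  0.1997] F [-0.4 -0.2  0.5] open 0.0104
pressed True t 12.98 tcp [ 0.4495 -0.2019  0.1173] F [-0.7  0.5  9.3] open 0.0105
top press True t 15.05 tcp [ 0.4497 -0.202   0.1265] F [-0.7  2.6  9.2] open 0.0003
tool top above floor+h: -0.00030076823023769683
```

View pics/m1.png

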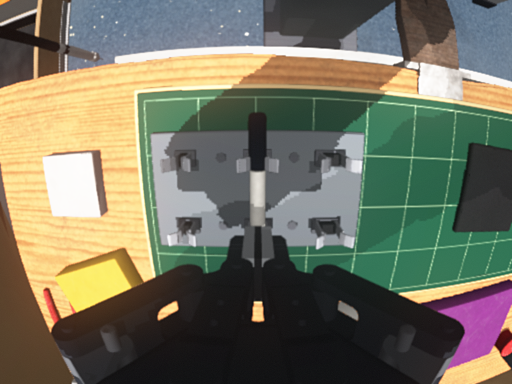

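The marker lies in the middle pair of clips, with its cap at (257,140) and its top at floor + 12.6 mm, so it is home. Scriber and brush are next.

Run:
```python
from h import *
tool((.4461,.3359),-.031,-.06,.0741,.0084)
tool((.4506,.4082),-.149,.06,.0755,.013)
env.reach([.47,-.2,.26],quat(np.pi)); env.dwell(.2)
n='r2';c=calibration('wrist');p,d=camera('wrist');cv2.imwrite('pics/r2.png',p);np.savez(f'pics/{n}.npz',p=p,d=d,**c)
W=load('r2')[3]; pr(W,np.ones(d.shape,bool),'all',.044,.08,(.3,.6,-.33,-.07),8)
```

```text
at t 18.93 tcp [0.4466 0.3359 0.0746] F [ 0.4 -0.2  1.3] open 0.0446
gripped t 19.36 tcp [0.4463 0.3362 0.0747] F [-0.1  0.9  6.4] open 0.006
above t 22.28 tcp [ 0.4504 -0.261   0.1998] F [ 0.4 -0.2 -0.2] open 0.0061
pressed True t 23.82 tcp [ 0.4498 -0.262   0.1161] F [-0.9  0.7  8. ] open 0.0063
top press True t 25.94 tcp [ 0.4497 -0.2622  0.1223] F [-1.1  0.8  7.4] open -0.0001
tool top above floor+h: -0.0003062305928426077
at t 30.23 tcp [0.4511 0.4083 0.076 ] F [-0.5 -0.4 -0.8] open 0.0447
gripped t 30.6 tcp [0.451  0.4085 0.0764] F [-1.4 -0.8  6.9] open 0.0149
above t 33.36 tcp [ 0.4503 -0.1412  0.1999] F [-0.5  0.8  0.7] open 0.015
pressed True t 34.87 tcp [ 0.4496 -0.1419  0.1179] F [-0.8  0.5  8.5] open 0.0147
top press True t 36.9 tcp [ 0.4497 -0.142   0.1273] F [-1.7  1.2  9.6] open -0.0001
tool top above floor+h: 6.152896117071587e-05
all 3802 [ 0.4492 -0.1418] 200.4 32.6 0.004 z [0.0503 0.0548 0.0659]
all 1381 [ 0.4491 -0.2622] 144.3 24.6 0.007 z [0.0468 0.0498 0.0629]
all 2193 [ 0.4497 -0.2028] 132.3 29.1 -0.005 z [0.0509 0.054  0.0669]
all 73 [ 0.5695 -0.2506] 17.5 2.5 -1.537 z [0.0446 0.049  0.055 ]
```

View pics/r2.png

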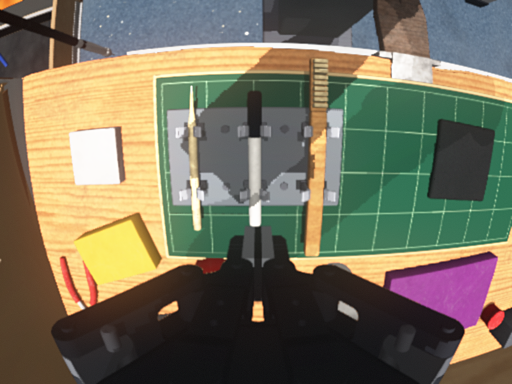

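All three tools are home at 0.3 mm or less from the nominal top height and about 1 mm from the centre line. The picture shows the scriber at (195,155), the marker at (255,155) and the brush, bristles up, at (318,155). Next comes the block.

Run:
```python
from h import *
env.grip(.085,80)
xy=(.4468,-.3921)
env.reach([*xy,.2],quat(np.pi/2+.008)); st('pre')
print(env.movel([*xy,.070],velocity=.1,stop_force=12)); st('at')
env.grip(.04); st('grip')
down(.2,.15); s=st('lift')
env.reach([.4495,.055,.2],quat(np.pi/2-.054))
env.movel([.4495,.055,.115],velocity=.12)
print(env.movel([.4495,.055,.0975],velocity=.03,stop_force=12)); st('placed')
env.grip(.085); down(.3,.15); 
env.movel([.47,.055,.3],velocity=.2);env.dwell(.2)
n='b1';c=calibration('wrist');p,d=camera('wrist');cv2.imwrite('pics/b1.png',p);np.savez(f'pics/{n}.npz',p=p,d=d,**c)
W=load('b1')[3]; al=np.ones(d.shape,bool)
pr(W,al,'block',.042,.06,(.36,.56,-.03,.14)); pr(W,al,'pad',.0265,.04,(.37,.56,-.03,.14),100);st('end')
```

```text
pre t 39.73 tcp [ 0.4471 -0.3916  0.1999] F [ 0.3 -1.2 -0.1] open 0.0847
False
at t 41.18 tcp [ 0.447  -0.3924  0.0706] F [-0.3 -0.   0.3] open 0.0849
grip t 41.51 tcp [ 0.4476 -0.3925  0.0713] F [0.9 1.9 7.7] open 0.0641
lift t 42.52 tcp [ 0.4473 -0.3918  0.1989] F [ 0.   0.2 -6.2] open 0.064
True
placed t 45.52 tcp [0.4496 0.0552 0.1009] F [-1.1  2.   7.7] open 0.0639
block 3454 [0.4482 0.0553] 66.1 66.0 -0.056 z [0.0476 0.0489 0.0501]
pad 2889 [0.4495 0.0554] 96.6 94.8 -0.061 z [0.0283 0.0299 0.0312]
end t 47.86 tcp [0.4694 0.0549 0.2997] F [ 0.2  0.6 -0.6] open 0.0853
```

View pics/b1.png

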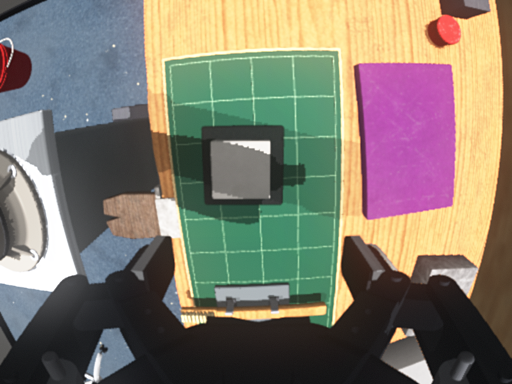

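The block sits centred on the pad at (242,165), 1.3 mm off and square. The ring is next.

Run:
```python
from h import *
env.grip(.045,25)
xy=(.6134,.2945)
env.reach([*xy,.2],quat(np.pi)); 
env.movel([*xy,.0755],velocity=.12,stop_force=12); st('at')
env.grip(0.01); st('grip'); down(.2,.2)
T=(.4482,.0553)
env.reach([*T,.2],quat(np.pi)); env.movel([*T,.145],velocity=.12)
print(env.movel([*T,.0755+.0476],velocity=.03,stop_force=6)); st('placed')
env.grip(.045); down(.28,.15); env.movel([.47,.0553,.28],velocity=.2); env.dwell(.3)
n='g1';c=calibration('wrist');p,d=camera('wrist');cv2.imwrite('pics/g1.png',p);np.savez(f'pics/{n}.npz',p=p,d=d,**c)
W=load(n)[3]; al=np.ones(d.shape,bool)
pr(W,al,'ring',.0525,.065,(.38,.52,0,.12),8); pr(W,al,'block',.042,.0525,(.36,.56,-.03,.14)); pr(W,al,'pad',.0265,.04,(.37,.56,-.03,.14),100)
pr(W,al,'tools',.044,.08,(.3,.6,-.33,-.07),50);st('end')
t,_=camera('top'); t0=cv2.imread('pics/top0.png'); 
cv2.imwrite('pics/fin.png',np.hstack([cv2.resize(p,(400,300)),cv2.resize(t[80:290,60:440],(400,300))]))
```

```text
at t 50.67 tcp [0.614  0.2947 0.0764] F [-1.   0.6  0.6] open 0.0451
grip t 51.01 tcp [0.6139 0.2947 0.0764] F [-1.2 -0.3  4.1] open 0.0201
True
placed t 54.17 tcp [0.4481 0.0553 0.1247] F [-2.2 -0.   9.3] open 0.02
ring 156 [0.4474 0.0547] 21.7 21.1 -0.007 z [0.0533 0.0562 0.0576]
block 3866 [0.4484 0.0548] 66.5 66.1 1.52 z [0.0476 0.0489 0.05  ]
pad 3346 [0.4499 0.0554] 96.9 96.4 1.517 z [0.0283 0.0298 0.0311]
tools 2764 [ 0.4496 -0.142 ] 199.8 33.1 -0.0 z [0.0464 0.0545 0.0652]
tools 680 [ 0.4492 -0.2615] 145.1 25.9 0.015 z [0.0452 0.0495 0.0625]
tools 1257 [ 0.4493 -0.2011] 132.2 30.5 0.037 z [0.0463 0.0533 0.0662]
tools 654 [ 0.5804 -0.2426] 56.4 22.6 1.225 z [0.0465 0.0647 0.0788]
end t 56.32 tcp [0.4696 0.0553 0.2799] F [-0.3  0.3 -0.7] open 0.045
```

View pics/fin.png

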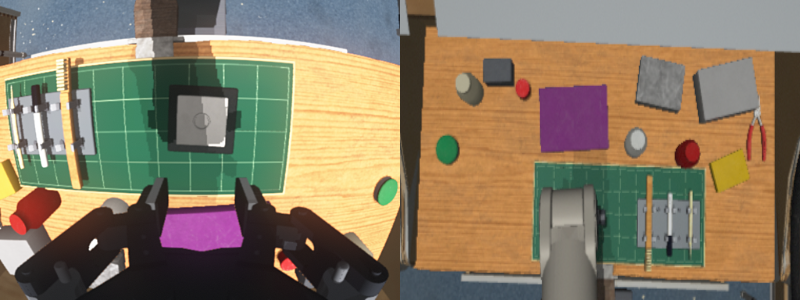

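The ring lies on the middle of the block at (201,121) in the left picture, and all three tools are in their clips. Tin, pot and pliers look untouched, so I'm handing the job in.

```bash
python3 -c "
from h import *
print(job.job_done())"
```

```text
the job is handed in; nothing more can be done
None
```

The bench is set out and the job was handed in at about 56 s of the 134 s allowed; no verdict is reported. I pressed the marker, scriber and brush into their clips, put the block on its pad, then laid the ring on the block.

What the last checks showed:
- **Tools:** each one pressed down with its top within 0.3 mm of the fully home height. In the last wrist view their middles were about 0.5 mm from the rail's centre line and within about 1 mm of their clip positions. The brush's bristles are up.
- **Block:** about 1.6 mm from the pad's centre, square to it and flat.
- **Ring:** about 1 mm from the block's centre. Its top measured about 7.3 mm above the block for an 8 mm ring, which fits lying flat within the camera's noise.
- **Bystanders:** the tin, red pot and pliers look unmoved in the last top view, judged by eye only, not measured.

No check failed. The last oblique wrist view gave the marker an angle of 0.037 rad, against 0.005 in the closer look earlier; both are within the 0.1 limit.

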